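Hang the front-heavy preserve caddy on the galley rail

ROBOT

A 6-joint arm with a two-finger parallel gripper is mounted at the origin on the work surface. World frame = base frame: x ahead of the robot, y to its left, z up, the work surface at z = 0. Lengths are in m, angles in rad, forces in N, time in s.
With the tool pointing down it reaches from about 0.275 to 0.825 m from the base axis. Payload 4.9 kg.
Tool frame: the origin (TCP) lies between the finger pads; the fingertips stand 22 mm ahead of it and the grasp point (between the pads) lies 3 mm ahead of it; z points along the fingers, y is the line along which they close (so a half turn about z gives the same grasp; the last joint's range is limited). The gripper opens to 85 mm and grips with 20 to 120 N. Pads are 22 mm wide; open, the fingers measure 114 mm over their backs; the gripper's body (76 mm by 85 mm) begins 54 mm behind the grasp point. The pads swing forward as they close: fully open they stand 13 mm farther back than shut.
Start: joints at [1.052, 0.326, -0.193, 1.052, 0, 1.437], TCP at [0.206, 0.51, 0.253] pointing down, gripper open.
Joint ranges: [-2.65, 2.65], [-0.97, 1.79], [-1.3, 1.35], [-1.93, 2.1], [-1.47, 1.37], [-3.14, 3.14]. Speed limits (rad/s): [2.57, 2.57, 3.14, 3.14, 3.14, 3.14].

INTERFACE

Orientations are given as a rotation vector (axis times angle).
In Python, from rig import * gives the robot as it stands. Calls block until the motion is done:
- move_to(position, orientation): joint-space move of the TCP to a pose.
- servo_line(position, ori=None, max_speed=0.15): straight line of the TCP; ori=None keeps the orientation; max_speed is the mean speed in m/s.
- move_joints(angles): joint-space move.
- grip(opening, f_grip=None): finger opening in m; f_grip is the grip in N (None keeps the last); returns when the fingers have stopped.
- hold(seconds).
- inverse_kinematics(position, orientation): joint angles nearest the present ones, or None.
- grab_frame(name): name is "side" or "top" or "wrist"; returns the picture (400x640x3 uint8, red, green, blue); there is no depth.
- camera_model(name): a dict with "intrinsics" (3x3 intrinsics, pixels), "extrinsics" (4x4, takes a point from camera to world coordinates); the wrist camera has in their place "tool_from_camera" (4x4, takes a point from camera to tool coordinates, whose origin is the TCP and whose axes are the flange's). Camera axes: x right, y up, looking along -z (the intrinsics and any distortion apply to the point x, -y, -z); pixel columns grow to the right and rows downward; lengths in m; the calibration is good to about 2 mm. A picture is of the moment at which its call begins: read the wrist's pose just before it. camera_model takes no time and is no camera call.
A pose or a line that the arm cannot do raises IKError and nothing moves.
- job_done(): hands the job in; it is judged then, once.
Trained networks look in the newest picture that a camera, given by its name, has taken for a name from the list of things; names that differ only in an ending like _2 or _b are one class to them, and where a whole thing is asked for, a point or a joint stands for the part that bears it (a point fixed in the world has none). Each returns a list of dicts, best first, with "conf" (0 to 1); they miss things now and then, are a little off and sometimes report something else, mostly with a low value. They report only what shows in the picture. A call takes as long as a camera call. They do not tell look-alikes from the thing itself.
- look_for(camera, name): "extent" ([left, top, right, bottom] in pixels, round what is visible of it).
Readings, each from a call of its own:
- read_time(): time.
- read_q(): joint angles.
- read_dq(): joint speeds.
- read_effort(): joint torques, N m.
- read_tcp_pos(): TCP position.
- read_eef_rot(): TCP orientation.
- read_contact_force(): force on the tool from outside, world axes, zero at the start.
- read_wrist_torque(): the same for the moment, N m.
- read_gripper_width(): finger opening in m.
- read_finger_force(): force on a finger pad.
Only numpy, scipy, OpenCV 4.12 (cv2) and the standard library are available. Lean on these libraries where they do the work, as an engineer would, in place of code of your own. Each camera call takes 0.05 s, during which the arm holds its last target. There are 200 camera calls.

TASK

Pick up the jar caddy, keep it upright, and hang it by both its hooks on the upper rail of the rail unit, in the free space between the two rubber collars. The jars make it front-heavy: keep hold, ease it down slowly until its lower back rests against the stop bar below, and only then let go, so that it does not swing or bang; never press hard on the rail unit. Leave the dishes on the meal tray where they are.

Things in the scene. Friction and masses are not known exactly. Their poses are not given: they have to be found in the camera images.
- caddy: Grey caddy of preserve jars (front half) and paper sticks (back half), 100 deep (x) x 130 wide (y), 0.37 to 0.63 kg, centre of mass 17 in front of (-x of) its carrying bar and 45 above its underside. Origin: centre of its underside; z up, +x to its back. Contents stay below z = 95.
- carry_bar (a point): Centre of the caddy's straight carrying bar: 12 thick (caddy x), 110 long (caddy y), 18 high, 150 above the underside, 4 behind the caddy's origin. The space under it is open over 55 mm, 86 mm long.
- hook_left (a point): Left (caddy y = +45) of two steel J-hooks atop the back, 14 wide in y, 3 thick. Point: middle of the underside of its flat top (caddy x = 58, z = 112), which sits on the rail. Throat 16 wide in x: from the back plane x = 50 to the lip's inner face x = 66. The lip hangs 18 below this point's level (to z = 94).
- hook_right (a point): Right hook (caddy y = -45), same shape and same kind of point as the left one.
- back_foot (a point): Middle of the lower edge of the caddy's back (caddy x = 50, z = 0). The back face is flat and upright at x = 50 up to z = 95, and the hooks' strips continue that plane to z = 112. With the lips just above the rail, the back face meets the rail's front when moved in; hanging, its lower part leans on the stop bar.
- rack: Aluminium rail unit screwed to the counter, rigid. Origin: on the counter below the middle of the upper rail; +y along the rail, -x is the open front where things hang. End posts at y = +-250, behind the rail, up to 196 high.
- rail_mid (a point): Middle of the upper rail's axis, 180 above the counter. Round steel bar, 12 diameter, 500 long. A caddy hung right has both hook tops on the rail, the lips bearing on the rail's back side and its lower back on the stop bar, so that it is tipped to the front by 0.04 to 0.26 rad.
- stop_slots (a point): Point straight below rail_mid, 95 above the counter, at the front end of the slots that carry the stop bar: a round steel bar, 10 diameter, parallel to the rail, clamped with its axis at this height and anywhere from 0 to 15 mm behind (+x of) this point. Where it is set is not reported: feel for it. It does not give.
- bay: The free space on the upper rail, between two black rubber collars (21 diameter, 8 thick) with inner faces 160 apart. Origin: on the rail's axis, midway between them; axes as the rack's. The caddy is 130 wide, so keep its middle within 12 mm of this point along the rail, or it can catch on a collar.
- utensils: Tongs and a scoop on S-hooks on the rail, fixed, in the half of the rail beside the free space, about 100 wide and 150 long downwards, up to 45 in front of the rail. Origin: on the rail's axis above them.
- casserole: Foil-covered meal dish, 124 x 180 x 40 high, on the meal tray. Origin: centre of its underside.
- salad: Square covered bowl, 92 x 92 x 44 high, on the meal tray. Origin: centre of its underside.
- cup: White cup with a handle, 84 diameter, 58 high, on the meal tray. Origin: centre of its underside.
- tumbler: Amber tumbler, 76 diameter, 62 high, on the meal tray. Origin: centre of its underside.
Things that resemble listed ones, but are neither listed nor needed, are in the scene too. Of the things like the caddy, leave any that is brown, pink or yellow; of the rest the smaller one is meant.

How it is judged:
By the outcome, as a careful person would: the job done as asked, in the order asked, and still so for the second after the job is handed in, with the robot touching nothing.
It also fails if it takes over 72 s, if anything falls off the work surface, if the arm or the gripper's body presses on something with over 40 N, if the wrist force passes 120 N, or if a joint passes its speed limit or range.

## Working session

There is one attempt and no reset: what is moved stays moved. The work goes in short steps, each a Python script; the robot and the scene stay as the last script left them, time stands still between calls to the robot, and variables do not carry over. Pictures are saved under pics/ and viewed, at most 10 in all, crops included, and the job is handed in when it is done.

```bash
mkdir -p pics; ls; python3 - <<'E'
from rig import *
import cv2,numpy as np
for c in ["side","top"]:
    im=grab_frame(c); cv2.imwrite(f"pics/{c}0.png",im[:,:,::-1])
    m=camera_model(c); print(c,np.round(m["intrinsics"],1).tolist(),np.round(m["extrinsics"],3).tolist(),[k for k in m])
    for n in ["caddy","carry_bar","hook_left","hook_right","rack","rail_mid","bay","utensils","casserole"]:
        try: print(n,[(round(d["conf"],2),np.round(d["extent"]).astype(int).tolist()) for d in look_for(c,n)][:5])
        except Exception as e: print(n,e)
m=camera_model("wrist");print(m)
print(read_time(),read_eef_rot())
E
```

```text
pics
side [[490.0, 0.0, 319.5], [0.0, 490.0, 202.1], [0.0, 0.0, 1.0]] [[0.914, 0.23, -0.334, -0.052], [-0.406, 0.521, -0.751, -1.077], [0.001, 0.822, 0.57, 0.967], [0.0, 0.0, 0.0, 1.0]] ['intrinsics', 'extrinsics']
caddy [(0.88, [187, 144, 250, 230]), (0.83, [270, 156, 308, 208]), (0.83, [267, 188, 338, 284]), (0.8, [216, 118, 244, 168]), (0.73, [343, 132, 452, 285])]
carry_bar [(0.95, [270, 153, 310, 212]), (0.92, [265, 190, 340, 284]), (0.89, [189, 145, 252, 231]), (0.85, [214, 116, 244, 165]), (0.67, [254, 132, 300, 178])]
hook_left [(0.84, [253, 129, 300, 178]), (0.79, [184, 142, 253, 232]), (0.75, [265, 186, 340, 286]), (0.63, [270, 153, 308, 212]), (0.6, [216, 118, 245, 167])]
hook_right [(0.96, [216, 130, 243, 163]), (0.94, [264, 182, 340, 285]), (0.86, [270, 155, 308, 212]), (0.84, [252, 126, 298, 179]), (0.78, [187, 141, 249, 233])]
rack [(0.62, [342, 137, 456, 284]), (0.27, [270, 154, 304, 209])]
rail_mid [(0.59, [343, 138, 459, 285])]
bay [(0.36, [340, 132, 458, 282])]
utensils [(0.7, [388, 196, 409, 249]), (0.63, [371, 347, 404, 390])]
casserole [(0.61, [302, 291, 381, 36
[... 875 characters left out ...]
86, [267, 120, 409, 160])]
bay []
utensils [(0.65, [359, 146, 380, 156])]
casserole [(0.84, [400, 212, 452, 245])]
{'intrinsics': array([[298.5577091 ,   0.        , 318.78624288],
       [  0.        , 298.5577091 , 197.55920128],
       [  0.        ,   0.        ,   1.        ]]), 'tool_from_camera': array([[ 9.28823640e-04,  9.48679222e-01,  3.16238630e-01,
         8.21290025e-02],
       [ 9.99999535e-01, -7.98881715e-04, -5.40543463e-04,
         4.29266416e-05],
       [-2.60165093e-04,  3.16238985e-01, -9.48679522e-01,
        -1.20873371e-01],
       [ 0.00000000e+00,  0.00000000e+00,  0.00000000e+00,
         1.00000000e+00]])}
1.0 [-6.00732211e-01 -3.08361771e+00 -7.90396649e-05]
```

```bash
python3 - <<'E'
import cv2
a=cv2.imread("pics/side0.png")[100:400,140:500]; cv2.imwrite("pics/side0c.png",cv2.resize(a,(720,600),interpolation=cv2.INTER_CUBIC))
a=cv2.imread("pics/top0.png")[100:320,140:470]; cv2.imwrite("pics/top0c.png",cv2.resize(a,(792,528),interpolation=cv2.INTER_CUBIC))
E
```

```text
(no output)
```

View pics/side0c.png

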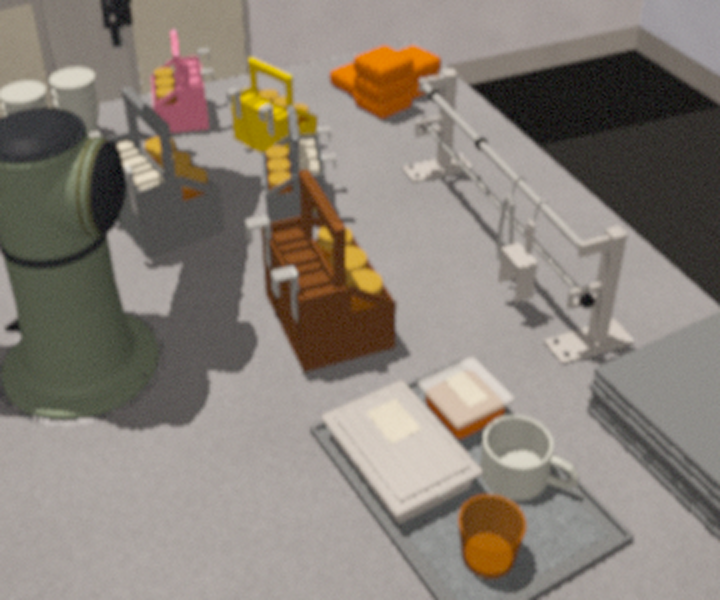

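View pics/top0c.png

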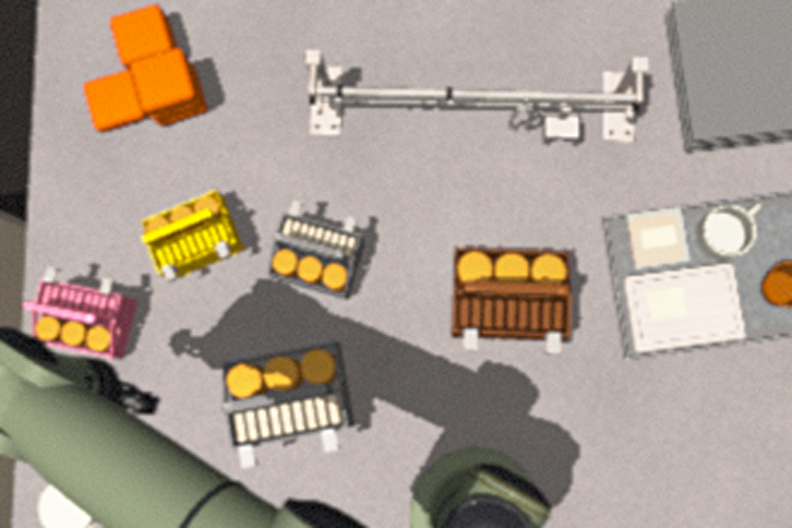

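The pictures show two grey caddies. The smaller one is at top px ≈(272,204), with its hooks toward the rack, and it is the target. The collars are at top px ≈(282,138) and (327,140), with the utensils on the right half of the rail. The brown caddy is at side px ≈(305,240).

```bash
cat > h.py <<'E'
from rig import *
import cv2,numpy as np
from scipy.spatial.transform import Rotation as R
def ray(c,T,uv):
    K=np.array(c["intrinsics"]);d=np.array([(uv[0]-K[0,2])/K[0,0],-(uv[1]-K[1,2])/K[1,1],-1.])
    return T[:3,3],T[:3,:3]@d
def px2w(c,T,uv,z):
    o,d=ray(c,T,uv);return o+d*(z-o[2])/d[2]
def wristT():
    T=np.eye(4);T[:3,:3]=R.from_rotvec(read_eef_rot()).as_matrix();T[:3,3]=read_tcp_pos();return T@np.array(camera_model("wrist")["tool_from_camera"])
def proj(c,T,p):
    q=np.linalg.inv(T)@np.append(p,1);K=c["intrinsics"];return np.array([K[0,0]*q[0]/-q[2]+K[0,2],K[1,1]*-q[1]/-q[2]+K[1,2]])
def down(yaw,tilt=0.): # tool down, tool y along caddy +-x. yaw = caddy yaw; tilt: front tip
    x=np.array([0,-1.,0]);z=np.array([0,0,-1.]);y=np.cross(z,x)  # tool x=-caddy y, y
    M=np.column_stack([x,y,z]); return R.from_euler('z',yaw)*R.from_euler('y',-tilt)*R.from_matrix(M)
E
python3 - <<'E'
from h import *
m=camera_model("top");T=np.array(m["extrinsics"])
f=lambda u,v,z:np.round(px2w(m,T,(140+u/2.4,100+v/2.4),z),3)
print("hooks",f(295,208,.113),f(348,224,.113),"jars",f(285,262,.09),f(335,275,.09))
print("collars",f(340,92,.18),f(450,95,.18),"rail ends",f(312,92,.18),f(640,101,.18))
print("big",f(285,395,.1))
for yaw in (-.25,-.05):
  for fl in (0,np.pi):
    for p in ([.45,.15,.36],[.65,.05,.42],[.6,.1,.26]):
      o=(R.from_euler('z',fl)*down(yaw)).as_rotvec(); q=inverse_kinematics(p,o); print(yaw,fl,p,None if q is None else np.round(q,2))
E
```

```text
hooks [0.484 0.278 0.113] [0.457 0.194 0.113] jars [0.401 0.296 0.09 ] [0.38  0.217 0.09 ]
collars [0.652 0.202 0.18 ] [0.646 0.033 0.18 ] rail ends [0.653 0.245 0.18 ] [ 0.634 -0.259  0.18 ]
big [0.192 0.292 0.1  ]
-0.25 0 [0.45, 0.15, 0.36] [ 0.17  0.13 -0.17  1.27  0.   -1.15]
-0.25 0 [0.65, 0.05, 0.42] [-0.04  0.51  0.5   1.56  0.   -1.36]
-0.25 0 [0.6, 0.1, 0.26] [ 0.04  0.43 -0.02  1.12  0.   -1.28]
-0.25 3.141592653589793 [0.45, 0.15, 0.36] [ 0.17  0.13 -0.17  1.27  0.    1.99]
-0.25 3.141592653589793 [0.65, 0.05, 0.42] [-0.04  0.51  0.5   1.56  0.    1.78]
-0.25 3.141592653589793 [0.6, 0.1, 0.26] [ 0.04  0.43 -0.02  1.12  0.    1.86]
-0.05 0 [0.45, 0.15, 0.36] [ 0.17  0.13 -0.17  1.27  0.   -1.35]
-0.05 0 [0.65, 0.05, 0.42] [-0.04  0.51  0.5   1.56  0.   -1.56]
-0.05 0 [0.6, 0.1, 0.26] [ 0.04  0.43 -0.02  1.12  0.   -1.48]
-0.05 3.141592653589793 [0.45, 0.15, 0.36] [ 0.17  0.13 -0.17  1.27  0.    1.79]
-0.05 3.141592653589793 [0.65, 0.05, 0.42] [-0.04  0.51  0.5   1.56  0.    1.58]
-0.05 3.141592653589793 [0.6, 0.1, 0.26] [ 0.04  0.43 -0.02  1.12  0.    1.66]
```

```bash
python3 - <<'E'
s=open('h.py').read().replace("np.array([0,-1.,0])","np.array([0,1.,0])");open('h.py','w').write(s)
E
python3 - <<'E'
from h import *
m=camera_model("wrist")
for n,p,yaw in (("rack",[.62,.15,.38],-.035),("cad",[.42,.25,.33],-.28)):
    move_to(p,down(yaw).as_rotvec()); T=wristT(); im=grab_frame("wrist"); np.save(n+"T.npy",T)
    cv2.imwrite(f"pics/{n}.png",im[:,:,::-1]); cv2.imwrite(f"pics/{n}v.png",cv2.resize(im[:,:,::-1],(800,500),interpolation=cv2.INTER_CUBIC))
print(read_time(),np.round(read_q(),2),read_contact_force())
E
```

```text
4.0417 [ 0.38  0.17 -0.2   1.2  -0.    2.24] [-0.09684952 -0.26571691 -0.10743108]
```

View pics/rackv.png

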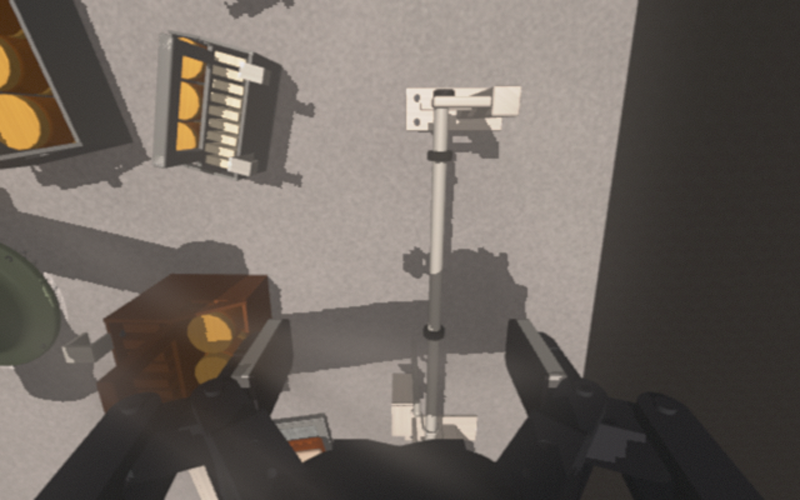

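View pics/cadv.png

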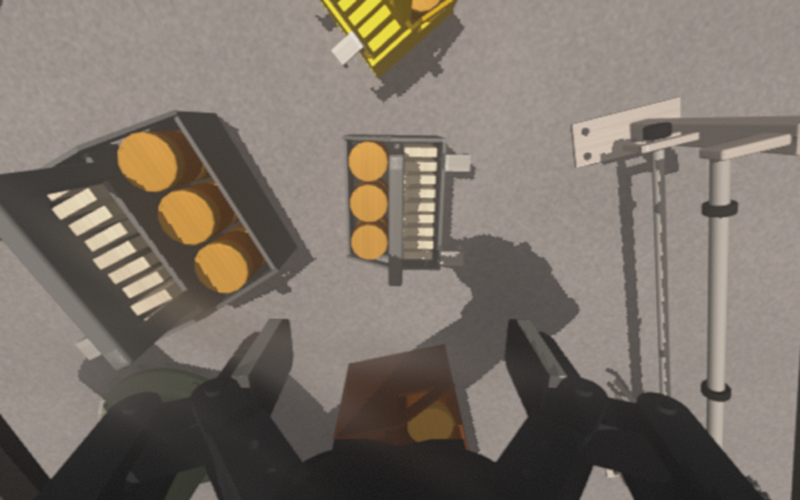

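The rack view shows collars at (440,155) and (433,332), in view pixels at 1.25×. The caddy view shows the bar as a strip from (397,155) to (395,283), the hooks at (458,163) and (452,259), and the collars again at (719,208) and (715,390).

```bash
python3 - <<'E'
from h import *
m=camera_model("wrist")
for n in ("rack","cad"):
    T=np.load(n+"T.npy"); f=lambda u,v,z:px2w(m,T,(u/1.25,v/1.25),z)
    if n=="rack": P=[f(440,155,.18),f(433,332,.18)]; H=[f(254,70,.115),f(242,166,.115)]
    else: P=[f(719,208,.18),f(715,390,.18)]; H=[f(458,163,.115),f(452,259,.115)]; B=[f(397,155,.159),f(395,283,.159)]
    d=P[0]-P[1]; print(n,np.round(P,4).tolist(),"mid",np.round((P[0]+P[1])/2,4),np.linalg.norm(d),"yaw",np.arctan2(-d[0],d[1]))
    d=H[0]-H[1]; print(" hooks",np.round(H,4).tolist(),np.linalg.norm(d),"yaw",np.arctan2(-d[0],d[1]))
d=B[0]-B[1]; print("bar",np.round(B,4).tolist(),np.linalg.norm(d),"yaw",np.arctan2(-d[0],d[1]),np.mean(B,0))
im=cv2.imread("pics/cad.png")[95:240,260:400]; cv2.imwrite("pics/cadz.png",cv2.resize(im,None,fx=4,fy=4,interpolation=cv2.INTER_CUBIC))
im=cv2.imread("pics/rack.png")[60:320,290:420]; cv2.imwrite("pics/rackz.png",cv2.resize(im[40:240],None,fx=3,fy=3,interpolation=cv2.INTER_CUBIC))
E
```

```text
rack [[0.6552, 0.206, 0.18], [0.6489, 0.0371, 0.18]] mid [0.6521 0.1215 0.18  ] 0.1690095611113289 yaw -0.037754779435374614
 hooks [[0.4869, 0.2841, 0.115], [0.4609, 0.1961, 0.115]] 0.09176736679558954 yaw -0.28655729047109263
cad [[0.6552, 0.2057, 0.18], [0.6495, 0.0376, 0.18]] mid [0.6523 0.1217 0.18  ] 0.1681721589517537 yaw -0.033718825088664105
 hooks [[0.4844, 0.2818, 0.115], [0.4584, 0.1952, 0.115]] 0.0904698859593212 yaw -0.29188164725192506
bar [[0.4355, 0.3066, 0.159], [0.4045, 0.2048, 0.159]] 0.10645677935465754 yaw -0.2957757015405402 [0.42000896 0.25569628 0.159     ]
```

View pics/cadz.png

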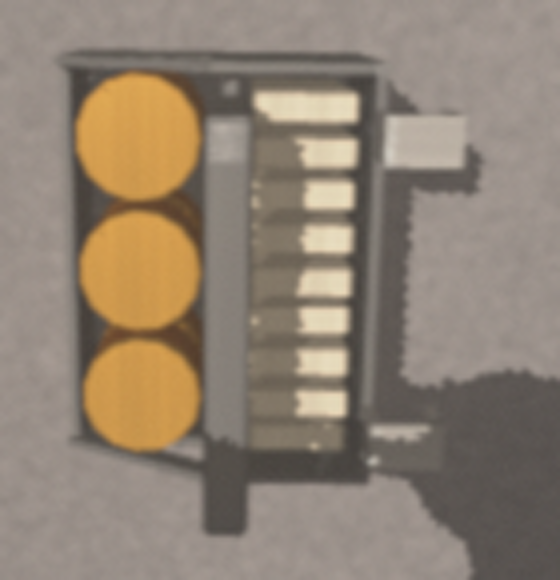

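```bash
cat >> h.py <<'E'
RY=-0.036; RM=np.array([.6522,.1216,.18])
def F(n=4):
    a=[];t=[]
    for _ in range(n): a.append(read_contact_force());t.append(read_wrist_torque());hold(.02)
    Q=R.from_euler('z',-RY); return Q.apply(np.mean(a,0)),Q.apply(np.mean(t,0))  # rack axes
def cad(x,y,z,tilt=0.,dz=0.003,piv=(0.060,0.106)):
    """TCP pose with caddy point piv (x,z) at rack-frame point (x,y,z above counter), tilted forward"""
    o=down(RY,tilt); r=R.from_euler('z',RY)*R.from_euler('y',-tilt)
    p=np.array([RM[0],RM[1],0])+R.from_euler('z',RY).apply([x,y,z])+r.apply([.004-piv[0],0,.150+dz-piv[1]])
    return p,o.as_rotvec()
E
python3 - <<'E'
from h import *
o=down(-.292).as_rotvec(); p=np.array([.4195,.255,0])
grip(.06,90)
move_to(p+[0,0,.23],o); print(F(8))
servo_line(p+[0,0,.153],o,.12); print(F())
grip(.0,90); print("w",read_gripper_width(),read_finger_force(),F())
servo_line(p+[0,0,.17],o,.05); hold(.2); print(F(8),read_gripper_width(),read_tcp_pos())
servo_line(p+[0,0,.28],o,.12); hold(.3); print(F(8),read_time())
cv2.imwrite("pics/lift.png",np.vstack([cv2.resize(grab_frame("wrist")[:,:,::-1],(640,400))]))
im=grab_frame("side")[:,:,::-1]; cv2.imwrite("pics/lifts.png",cv2.resize(im[80:260,180:420],(800,600),interpolation=cv2.INTER_CUBIC))
E
```

```text
(array([0.45662555, 0.18478759, 0.39583128]), array([-0.01162293, -0.01779993,  0.01864985]))
(array([0.36855195, 0.08580827, 0.37066496]), array([-0.02657611,  0.01935334, -0.01181014]))
w 0.010848668269032068 88.62070083618164 (array([ 0.38270272, -1.30767039,  4.45574768]), array([-0.19768345,  0.00544614,  0.04107889]))
(array([-0.20694215,  0.01374939, -4.93746343]), array([-0.03721719, -0.07839614,  0.03446693])) 0.010306310091797931 [0.4193634  0.25494678 0.1698059 ]
(array([ 0.34074899, -0.05510194, -4.19326997]), array([-0.01420987, -0.08142741,  0.00582167])) 8.7833
```

View pics/lifts.png

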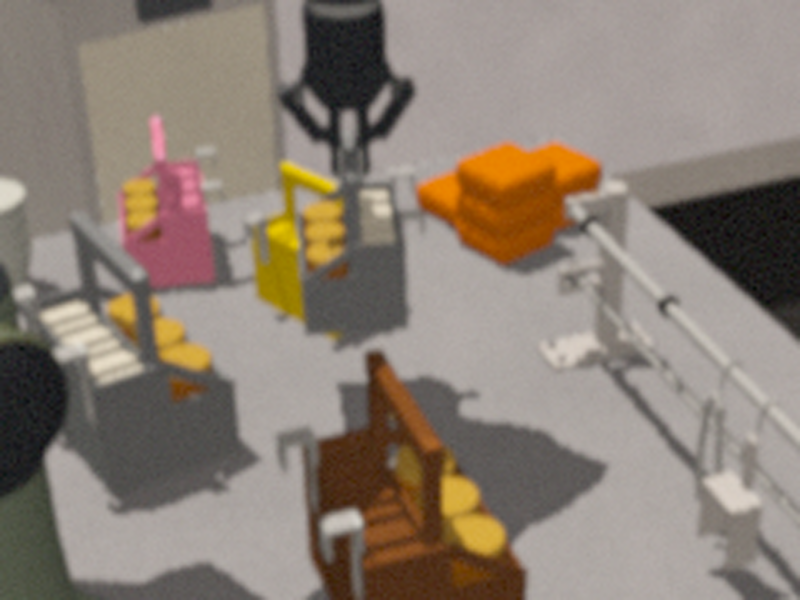

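The caddy is held upright at view px (355,250), clear of its neighbours. Next I move in front of the bay and feel for the rail.

```bash
python3 - <<'E'
from h import *
from h import cad
p,o=cad(-.056,0,.215); print(p)
move_to(p,o); hold(.3); 
servo_line(cad(-.006,0,.211)[0],None,.08); hold(.2); f0,t0=F(10); print(f0,t0)
for i in range(14):
    x=-.006+.001*(i+1); servo_line(cad(x,0,.211)[0],None,.02); f,t=F(4); df=f-f0; print(i,round(x+0,4),np.round(df,2),np.round(t-t0,3))
    if df[0]<-2: break
servo_line(cad(x-.002,0,.211)[0],None,.02); print(x-.002,F(6)[0]-f0,read_time()); np.save("b.npy",[*f0,*t0,x])
im=grab_frame("wrist")[:,:,::-1]; cv2.imwrite("pics/w2.png",cv2.resize(im,(800,500)))
E
```

```text
[0.54027257 0.12563113 0.262     ]
[-9.74617904e-04  2.05095161e-01 -4.46505543e+00] [ 0.00021745 -0.06689389 -0.01233232]
0 -0.005 [-0.39 -0.07 -0.19] [ 0.01  -0.029 -0.01 ]
1 -0.004 [ 0.01 -0.18  0.27] [ 0.04  -0.012  0.027]
2 -0.003 [-0.19 -0.58  0.75] [-0.002 -0.019  0.008]
3 -0.002 [ 0.19 -0.41 -0.54] [-0.007 -0.019 -0.014]
4 -0.001 [ 0.06 -0.18 -0.22] [ 0.004 -0.036 -0.003]
5 0.0 [ 0.1   0.18 -0.15] [ 0.015 -0.029  0.01 ]
6 0.001 [-0.31 -0.27  0.09] [-0.013 -0.018  0.028]
7 0.002 [-0.04 -0.3   0.45] [-0.003 -0.007  0.028]
8 0.003 [-0.33 -0.41  0.  ] [ 0.016 -0.     0.014]
9 0.004 [-0.21  0.04 -0.42] [-0.005 -0.029  0.025]
10 0.005 [-2.32 -0.71  1.26] [-0.057  0.59   0.107]
0.002999999999999999 [ 0.21471134 -0.09422035  0.12676847] 14.9
```

View pics/w2.png

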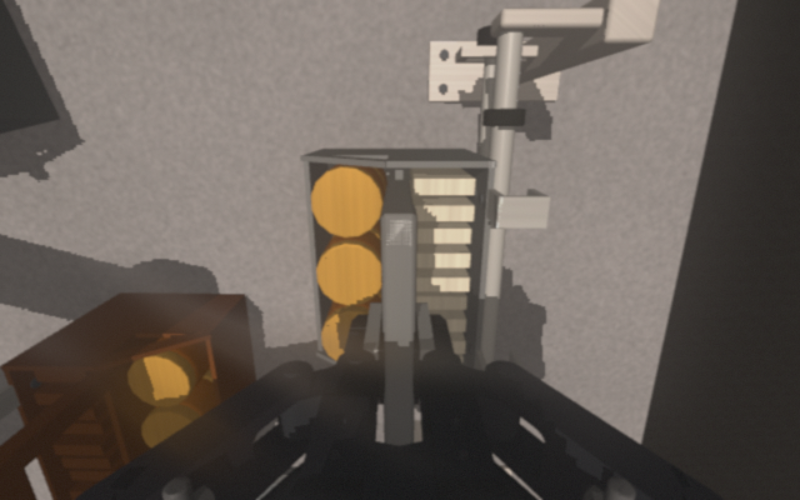

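Contact came at +0.005, within 1 mm of the estimate. In the picture the left hook at (520,211) reaches over the rail, below the collar at (505,117). I'm now lowering.

```bash
python3 - <<'E'
from h import *
b=np.load("b.npy");f0,t0=b[:3],b[3:6]; x=.0027; print(F(6)[0]-f0)
z=.211
while z>.1745:
    z-=.001; servo_line(cad(x,0,z)[0],None,.02); f,t=F(3); df=f-f0
    if z<.200: print(round(z,4),np.round(df,2),np.round(t-t0,3))
    if df[2]>2.0 or abs(df[0])>4: break
print(read_tcp_pos(),read_time()); np.save("z.npy",z)
E
```

```text
[ 0.19957836 -0.15417629 -0.25206271]
0.2 [-0.04 -0.36  0.11] [ 0.034 -0.004 -0.   ]
0.199 [ 0.37 -0.23  0.1 ] [-0.02  -0.012  0.01 ]
0.198 [-0.23 -0.37  0.4 ] [-0.015 -0.004  0.029]
0.197 [-0.06 -0.33 -0.11] [ 0.014 -0.017 -0.038]
0.196 [-0.27 -0.13 -0.36] [-0.015 -0.028 -0.006]
0.195 [-0.27 -0.36  0.05] [-0.005  0.006  0.008]
0.194 [-0.13 -0.4  -0.04] [-0.028 -0.011  0.044]
0.193 [ 0.08  0.13 -0.05] [-0.018 -0.007  0.019]
0.192 [ 0.01 -0.79 -0.  ] [ 0.004  0.003 -0.005]
0.191 [-0.03 -0.31 -0.12] [-0.031 -0.03   0.041]
0.19 [-0.25 -0.29  0.33] [ 0.022 -0.018 -0.006]
0.189 [-0.16 -0.57  0.08] [ 0.006 -0.009  0.002]
0.188 [ 0.14 -0.16 -0.19] [ 0.016 -0.01  -0.032]
0.187 [ 0.18  0.43 -0.1 ] [-0.009  0.001  0.03 ]
0.186 [-0.25 -0.22 -0.12] [ 0.022 -0.028 -0.016]
0.185 [-0.16  0.1  -0.33] [-0.002 -0.045  0.012]
0.184 [ 0.17 -0.61 -0.06] [ 0.009 -0.049  0.022]
0.183 [-0.17 -0.14  0.6 ] [-0.    -0.014 -0.005]
0.182 [ 0.36  0.02 -0.32] [0.014 0.011 0.007]
0.181 [ 0.49 -0.35  0.24] [ 0.003 -0.007  0.027]
0.18 [-0.28 -1.08  1.42] [ 0.016  0.013 -0.006]
0.179 [-4.37 -0.6   8.72] [-0.074  0.527 -0.004]
[0.59886594 0.12355955 0.22678652] 24.65
```

```bash
python3 - <<'E'
from h import *
b=np.load("b.npy");f0,t0=b[:3],b[3:6]; x=.0010; z=.1803
servo_line(cad(.0027,0,z)[0],None,.02); servo_line(cad(x,0,z)[0],None,.02); hold(.1); f,t=F(5); print(np.round(f-f0,2),np.round(t-t0,3))
a=0
while a<.27:
    a+=.008; servo_line(*cad(x,0,z,a),.015); f,t=F(4); df=f-f0; print(round(a,3),np.round(df,2),np.round(t-t0,3))
    if df[0]<-1.5 or (t-t0)[1]>.25 or np.linalg.norm(df)>5: break
np.save("a.npy",a); print(read_time())
E
```

```text
[ 0.73 -0.12  1.6 ] [ 0.024 -0.311  0.001]
0.008 [ 0.86 -0.3   1.19] [ 0.053 -0.242  0.008]
0.016 [ 0.02 -0.04  1.82] [ 0.046 -0.099  0.009]
0.024 [ 0.8  -0.25  1.32] [ 0.012 -0.085  0.023]
0.032 [ 0.33 -0.43  1.45] [-0.004 -0.068  0.003]
0.04 [0.2  0.27 0.66] [ 0.    -0.07   0.009]
0.048 [0.42 0.05 1.08] [ 0.003 -0.026  0.016]
0.056 [0.37 0.29 0.99] [ 0.005 -0.029 -0.002]
0.064 [0.14 0.3  0.77] [-0.004 -0.013 -0.008]
0.072 [ 0.35 -0.22  1.1 ] [0.03  0.018 0.014]
0.08 [ 0.28 -0.61  1.17] [0.019 0.01  0.006]
0.088 [ 0.51 -0.38  1.48] [0.025 0.028 0.021]
0.096 [ 0.49 -0.06  1.15] [ 0.031  0.011 -0.015]
0.104 [0.08 0.09 1.51] [ 0.003 -0.002  0.016]
0.112 [ 0.51 -0.13  1.75] [0.027 0.065 0.028]
0.12 [ 0.35 -0.04  1.11] [0.049 0.042 0.015]
0.128 [ 0.41 -0.07  1.88] [0.003 0.042 0.014]
0.136 [ 0.55 -0.21  1.72] [ 0.036  0.023 -0.006]
0.144 [ 0.77 -0.31  1.84] [0.021 0.008 0.034]
0.152 [0.69 0.26 1.77] [0.039 0.062 0.037]
0.16 [ 0.41 -0.57  1.86] [0.007 0.067 0.022]
0.168 [ 0.75 -0.55  2.07] [0.037 0.053 0.001]
0.176 [-0.06 -0.43  2.96] [-0.003  0.161  0.009]
0.184 [-1.85 -0.9   5.82] [-0.103  0.518  0.064]
32.6167
```

The stop bar was felt at about 0.175 rad. I'll ease off to a light contact, reduce the grip, then release.

```bash
python3 - <<'E'
from h import *
b=np.load("b.npy");f0,t0=b[:3],b[3:6]
def s(n): f,t=F(5); print(n,np.round(f-f0,2),np.round(t-t0,3))
p,o=cad(.001,0,.1801,.178); servo_line(p,o,.01); hold(.2); s("settle")
grip(.0,25); hold(.3); s("soft"); print(read_finger_force(),read_gripper_width())
for w in (.013,.016,.022,.03,.045): grip(w,20); hold(.15); s(w)
print(read_time())
im=grab_frame("wrist")[:,:,::-1]; cv2.imwrite("pics/w3.png",cv2.resize(im,(640,400)))
im=grab_frame("side")[:,:,::-1]; cv2.imwrite("pics/s3.png",cv2.resize(im[90:270,300:500],(667,600),interpolation=cv2.INTER_CUBIC))
E
```

```text
settle [-4.74 -1.14  7.77] [-0.121  0.889  0.075]
soft [-5.14 -0.85  7.6 ] [-0.147  0.865  0.037]
89.03467655181885 0.010501295329874705
0.013 [-1.84 -0.65  4.66] [-0.076  0.639  0.011]
0.016 [-0.09 -0.29  4.78] [-0.011  0.236  0.035]
0.022 [-0.23 -0.05  4.37] [0.008 0.243 0.001]
0.03 [-0.14 -0.33  4.59] [0.008 0.224 0.042]
0.045 [ 0.28 -0.4   4.75] [-0.014  0.23  -0.008]
36.1333
```

View pics/s3.png

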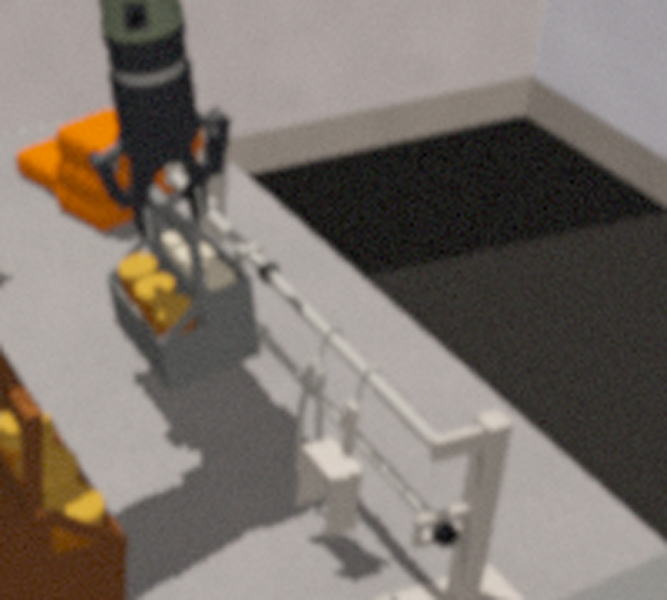

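View pics/w3.png

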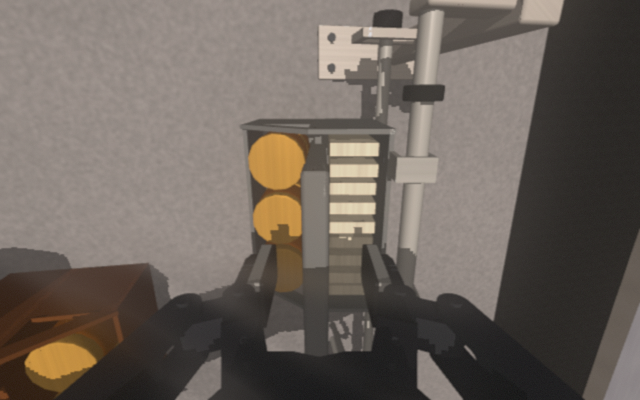

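The caddy hangs by its hooks (left hook at (415,168) seated on the rail) and the open fingers are clear of the bar. I'm retracting along the tool axis and checking with a reprojected detection.

```bash
python3 - <<'E'
from h import *
o=R.from_rotvec(read_eef_rot()); p=np.array(read_tcp_pos())
servo_line(p-o.as_matrix()[:,2]*.10,None,.06); print(F(5)[0])
q=np.array(read_tcp_pos()); servo_line(q+[-.04,.0,.05],None,.15); hold(1.)
for n in ("side","wrist"):
    T=wristT(); im=grab_frame(n)[:,:,::-1]; cv2.imwrite(f"pics/{n}4.png",im)
    print(n,[(round(d["conf"],2),np.round(d["extent"]).astype(int).tolist()) for d in look_for(n,"caddy")])
a=cv2.imread("pics/side4.png")[110:250,300:440]; b=cv2.imread("pics/wrist4.png")[:,120:520]
cv2.imwrite("pics/end.png",np.hstack([cv2.resize(a,(400,400),interpolation=cv2.INTER_CUBIC),b])); print(read_time())
E
```

```text
[ 0.05013006 -0.04185689 -0.33216394]
side [(0.83, [265, 185, 338, 284]), (0.74, [183, 144, 252, 230]), (0.71, [331, 147, 380, 205]), (0.65, [216, 115, 243, 167]), (0.55, [252, 132, 299, 181])]
wrist [(0.78, [40, 212, 228, 380]), (0.73, [0, 0, 88, 115]), (0.72, [300, 111, 410, 238]), (0.64, [382, 94, 414, 250])]
39.9083
```

View pics/end.png

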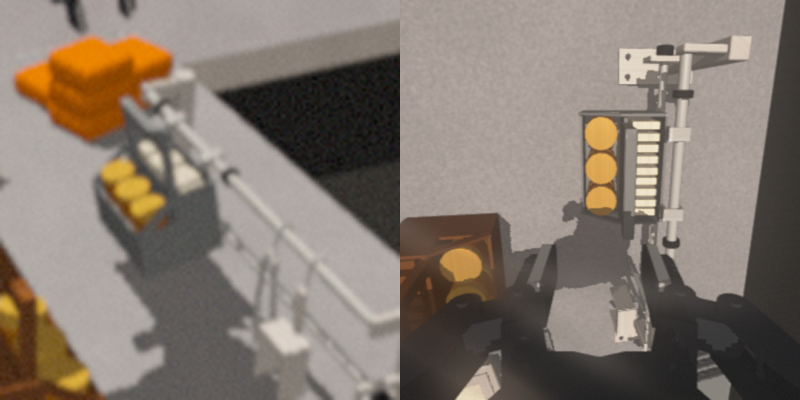

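The caddy hangs tipped to the front. Both hooks, at (680,134) and (673,215), are on the rail between the collars at (683,93) and (671,241), and the robot is clear of everything.

```bash
python3 -c "
from rig import *
print(job_done())"
```

```text
the job is handed in; nothing more can be done
None
```

The smaller grey caddy hangs by both hooks between the collars with its lower back on the stop bar; I let go only after feeling that contact, left the tray dishes untouched, and handed in the job at about 40 s.

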